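# Clamp the bench stop and hold its hidden bolt head

## Task

The bench stop that boards are butted against has a new timber facing, and its nut is about to be tightened from the front with a socket. First clamp the stop down by turning both black T-knobs clockwise until they come up against their stops. Then reach down into the narrow gap behind the upright bracket wall, grip the hidden hex bolt head firmly between the fingers without turning it, and finish while still holding it so that it cannot turn; leave the mug, tape roll, spanner and loose timber strip where they are.

Things in the scene. Friction and masses are not known exactly. Their poses are not given: they have to be found in the camera images.
- stop: bench stop, fixed: grey steel base plate 130 (x) x 340 (y) x 8 mm on two 12 mm high aluminium T-tracks, an upward-open steel channel 120 mm long (y) welded on its middle, a knob at each end. Origin: centre of the plate's underside, 12 mm above the bench; x from its front (robot side) to its rear, y along the plate to the left, z up.
- front_wall (a point): middle of the upper edge of the rear face of the channel's front wall, at (-24, 0, 90) mm in the stop's frame, 102 mm above the bench. Wall 6 mm thick, in front of it an equally high timber facing 28 mm thick with the nut sunk in a round counterbore. Stop's axes.
- rear_wall (a point): middle of the upper edge of the inner face of the channel's rear wall (6 mm thick), at (22, 0, 58) mm in the stop's frame, 70 mm above the bench. Between the two walls is the gap: 46 mm wide, open at the top and both ends, its floor 26 mm above the bench. Stop's axes.
- bolt_head (a point): centre of the steel hex head in the gap, at (-9, 0, 58) mm in the stop's frame, 70 mm above the bench. 24 mm across flats, 10 mm thick, reaching from 10 to 20 mm behind the front wall (on a 22 mm round sleeve). x: bolt axis, to the rear; y: square to the pair of flats to grip from above; z: to the top corner. Set wide fingers a few mm rearward so as to clear the front wall.
- bolt (a joint): angle of the bolt about the stop's +x axis, rad; 0 when the pair of flats faces exactly along the stop's y (corner on top), positive when the top corner leans to the stop's -y side. Starts between -0.2 and 0.2. It turns easily (friction 0.04 N m).
- bolt_corner (a point): top corner of the bolt head, 13.9 mm from its axis, half-way along its thickness; shows whether the head has been turned.
- knob_left_grip (a point): black T-knob on an upright captive bolt at the stop's left end, (0, 138) mm in the stop's frame. Point: on its axis, centre of its bar, 51 mm above the bench. Bar 60 mm long (point x), 15 mm wide, 24 mm high; under it a 15 mm neck, then a 30 mm wide flange whose top is 24 mm under this point; the base plate is 31 mm under it.
- knob_left (a joint): how far the left knob is turned clockwise seen from above, rad; tight at its hard end stop at 1.45, starts between 0.1 and 0.45. The bar's angle from the stop's x axis, anticlockwise, is 0.75 minus this value. Friction 0.08 N m; it stays where it is left.
- knob_right_grip (a point): the same T-knob at the stop's right end, (0, -138) mm in the stop's frame; point and sizes as on the left one.
- knob_right (a joint): how far the right knob is turned clockwise seen from above, rad; tight at 1.45, starts between 0.1 and 0.45, bar angle and friction as on the left one.
- mug_mid (a point): white mug, 76 mm across, 95 mm high, handle to one side; point at its centre. Bystander.
- tape_roll_mid (a point): white roll of tape lying flat, 90 mm across, 48 mm high; point at its centre. Bystander.
- spanner_grip (a point): loose steel spanner 220 mm long lying flat on the bench; point on its shank. Bystander.
- strip_mid (a point): loose timber strip 200 x 55 x 12 mm lying flat; point at its centre. Bystander.

How it is judged:
On the way, in this order (a step that is already met when the one before it is completed fails the run):
1. both clamp knobs turned clockwise to their end stops (value of joint each of knob_left, knob_right above 1.35 rad), for 0.2 s.
2. the bolt head is gripped between the fingers and kept from turning (contact force between the fingers and bolt_c0 above 10 N and contact force between the fingers and bolt_c1 above 10 N and distance between the grasp point and bolt_head below 0.025 m and velocity of joint bolt between -0.1 and 0.1 rad/s and distance of bolt_corner from where it was at the start of the episode below 0.0035 m), for 0.3 s.
At the end, for the whole second after the job is handed in: Both knobs still tight (above 1.35 of 1.45 rad). The fingers squeeze the bolt head with over 10 N on each side, grasp point within 25 mm of its centre; the bolt is still (under 0.1 rad/s) and stands as it did at the start (its corner within 3.5 mm, about 0.25 rad). No bystander pushed over 30 mm (all of step 1 and all of step 2); the arm keeps its last pose, push and grip.
It fails at once if a bystander is pushed more than 30 mm (distance of any of mug_mid, tape_roll_mid, spanner_grip, strip_mid from where it was at the start of the episode above 0.03 m).
It fails at once if the bolt is spun round (its corner more than 7 mm from where it stood) (distance of bolt_corner from where it was at the start of the episode above 0.007 m).
It also fails if it takes over 54 s, if anything falls off the work surface, if the arm or the gripper's body presses on something with over 40 N, if the wrist force passes 120 N, or if a joint passes its speed limit or range.

## Robot

A 6-joint arm with a two-finger parallel gripper is mounted at the origin on the work surface. World frame = base frame: x ahead of the robot, y to its left, z up, the work surface at z = 0. Lengths are in m, angles in rad, forces in N, time in s.
With the tool pointing down it reaches from about 0.425 to 0.95 m from the base axis. Payload 14.7 kg.
Tool frame: the origin (TCP) lies between the finger pads; the fingertips stand 17 mm ahead of it and the grasp point (between the pads) lies 2 mm behind it (manip.tcp_to_tips is the distance from the TCP to the fingertips, in m); z points along the fingers, y is the line along which they close (so a half turn about z gives the same grasp; the last joint's range is limited). The gripper opens to 85 mm and grips with 20 to 120 N. Pads are 22 mm wide; open, the fingers measure 114 mm over their backs; the gripper's body (76 mm by 85 mm) begins 54 mm behind the grasp point. The pads swing forward as they close: fully open they stand 13 mm farther back than shut.
Start: joints at [1.099, 0.48, 1.596, -0, 1.065, -0.047], TCP at [0.268, 0.592, 0.248] pointing down, gripper open.
Joint ranges: [-2.75, 2.75], [-0.82, 2.05], [0.23, 2.67], [-1.56, 4.7], [0.09, 2.69], [-2.92, 2.92]. Speed limits (rad/s): [1.89, 1.89, 2.39, 3.01, 3.01, 3.01].

## Interface

Orientations are given as a 3x3 rotation matrix whose columns are the frame's x, y, z axes.
In Python, from cell import manip gives the robot as it stands.
- The arm moves only by the tool arm_command, never from a script. Its argument "series" is a list of rows, each an object with "travel": the shift along the tool's x, y, z as a fraction of full scale, a list of three; "delta_rot": the turn, a rotation vector about the tool's x, y, z as a fraction of full scale, a list of three; "grip": the closure, from -1 (fully open) to 1 (shut), so that 0 is half open. A call has 1 to 12 rows; each row is the pose to reach, as a shift and turn from the pose commanded when the call began, along the tool's axes at that moment; what a row does not reach only later rows make up. Full scale, the value 1, is 0.1 m for a shift and 90 degrees for a turn. A row lasts 1/10 s, in which the tool goes at most 50 mm and 8.59 degrees, less where a joint would pass 70% of its speed; a pose out of reach is approached as far as the arm can. A call with a number of a shift or a turn outside -1 to 1 is refused whole. A call with a gripper value outside its range is refused whole. The fingers move at their own pace and stop on an object; "grip_force" is the grip in N (left out, the last holds). Time passes only in rows, so rows that repeat a pose let the fingers close. It gives the time, the measured TCP pose, the force, the opening and the grip force at its end, in the units of the state.
- manip.get_obs(): the state, without advancing time (a new reading comes with each control period).
- manip.grab_frame(name): name is "scene" or "side" or "wrist"; returns (picture, depth): 384x512x3 uint8, red, green, blue; 384x512 float32, m along the optical axis (not along the pixel's ray), 0 where there is no reading.
- manip.get_calibration(name): a dict with "camera_matrix" (3x3 intrinsics, pixels), "xyz" and "orientation" of the camera in the world; the wrist camera has in their place "T_tool_cam" (4x4, takes a point from camera to tool coordinates, whose origin is the TCP and whose axes are the flange's). Camera axes: x right, y up, looking along -z (the intrinsics and any distortion apply to the point x, -y, -z); pixel columns grow to the right and rows downward; lengths in m; the calibration is good to about 2 mm. A picture is of the moment at which its call begins: read the wrist's pose just before it. get_calibration takes no time and is no camera call.
- manip.job_done(): hands the job in; it is judged then, once.
The state is a dict: "time_s": time; "joints": joint angles; "joint_vel": joint speeds; "joint_efforts": joint torques, N m; "tool_pos": TCP position; "tool_rot": TCP orientation; "wrist_force": force on the tool from outside, world axes, zero at the start; "ft_torque": the same for the moment, N m; "finger_gap": opening from 0.0 (shut) to 1.0 (fully open); "finger_force": force on a finger pad.
Only numpy, scipy, OpenCV 4.12 (cv2) and the standard library are available. Lean on these libraries where they do the work, as an engineer would, in place of code of your own. Each camera call takes 0.05 s, during which the arm holds its last target. There are 200 camera calls.

## Working session

There is one attempt and no reset: what is moved stays moved. The work goes in short steps, Python scripts to look and compute and a tool call to move; the robot and the scene stay as the last step left them, time stands still between calls to the robot, and variables do not carry over. Pictures are saved under pics/ and viewed, at most 10 in all, crops included, and the job is handed in when it is done.

Besides the shell and the picture viewer there is one more tool, called after ">>>" as name(argument=value, ...), one argument or row to a line, values as JSON. arm_command: Moves the arm, as the interface text tells. Shift numbers are shares of 0.1 m and turn numbers shares of 90 degrees, none past 1 either way. Its arguments: {"type":"object","properties":{"series":{"type":"array","items":{"type":"object","properties":{"travel":{"type":"array","items":{"type":"number","minimum":-1,"maximum":1}},"delta_rot":{"type":"array","items":{"type":"number","minimum":-1,"maximum":1}},"grip":{"type":"number"}}}},"grip_force":{"type":"number"}},"required":["series"]}

```bash
mkdir -p pics; ls
python3 - <<'E'
from cell import manip
import cv2,numpy as np
o=manip.get_obs();print({k:np.round(v,3).tolist() for k,v in o.items()})
a,d=manip.grab_frame("scene");b,e=manip.grab_frame("side")
np.savez('v0.npz',a=a,d=d,b=b,e=e)
cv2.imwrite('pics/scene0.png',a[:,:,::-1]);cv2.imwrite('pics/side0.png',b[:,:,::-1])
for n in("scene","side","wrist"):print(n,manip.get_calibration(n))
E
```

```text
pics
{'time_s': 0.0, 'joints': [1.099, 0.481, 1.597, -0.0, 1.065, -0.047], 'joint_vel': [0.0, 0.001, 0.0, -0.0, -0.001, 0.0], 'joint_efforts': [-0.003, -95.066, -43.018, -0.001, 0.013, -0.0], 'tool_pos': [0.268, 0.592, 0.248], 'tool_rot': [[-0.911, 0.412, -0.001], [0.412, 0.911, -0.001], [0.0, -0.001, -1.0]], 'wrist_force': [0.097, 0.552, 0.314], 'ft_torque': [-0.037, 0.05, -0.013], 'finger_force': 0.0, 'finger_gap': 1.003}
scene {'camera_matrix': array([[383.90460083,   0.        , 256.93314698],
       [  0.        , 383.90460083, 194.64968856],
       [  0.        ,   0.        ,   1.        ]]), 'xyz': array([1.32165892, 0.17349607, 0.79070649]), 'orientation': array([[-0.19955515, -0.6386124 ,  0.74320384],
       [ 0.97964505, -0.1131826 ,  0.16578682],
       [-0.02175577,  0.76115957,  0.64819965]])}
side {'camera_matrix': array([[348.27155299,   0.        , 259.18994792],
       [  0.        , 348.27155299, 192.530582  ],
       [  0.        ,   0.        ,   1.        ]]), 'xyz': array([ 0.11721777, -0.51133318,  0.94984381]), 'orientation': array([[ 0.79389353,  0.48005226, -0.37320623],
       [-0.60797641,  0.63666462, -0.47436574],
       [ 0.00988686,  0.60349647,  0.79730437]])}
wrist {'camera_matrix': array([[332.46887566,   0.        , 253.75813407],
       [  0.        , 332.46887566, 191.77864787],
       [  0.        ,   0.        ,   1.        ]]), 'T_tool_cam': array([[ 3.43254752e-04,  9.63381449e-01,  2.68134419e-01,
         6.78639280e-02],
       [ 9.99999940e-01, -3.18631675e-04, -1.35345871e-04,
         2.62671202e-04],
       [-4.49535822e-05,  2.68134449e-01, -9.63381500e-01,
        -1.26127528e-01],
       [ 0.00000000e+00,  0.00000000e+00,  0.00000000e+00,
         1.00000000e+00]])}
```

View pics/scene0.png

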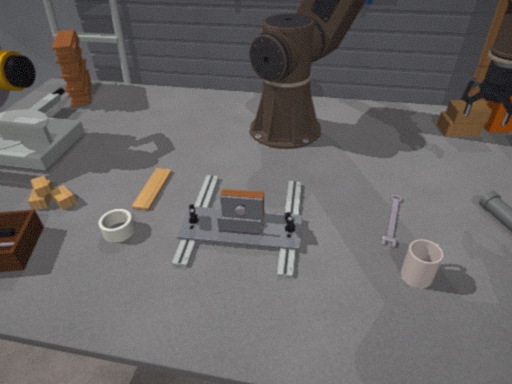

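View pics/side0.png

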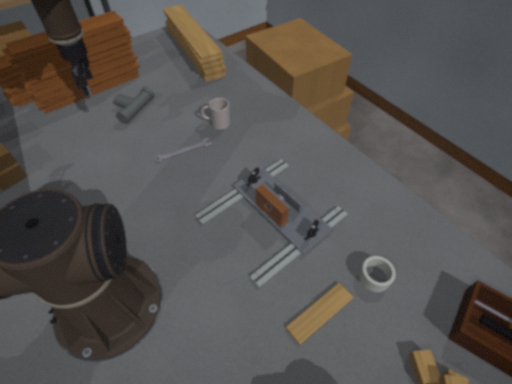

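The scene view shows the stop at its centre, with knobs at about (194,214) right and (290,224) left. In the side view the left knob is at (254,176) and the right one at (313,229). The bystanders are clear of the stop.

```bash
cat > h.py <<'E'
import numpy as np,cv2
from cell import manip
def cam(n,o=None):
    c=manip.get_calibration(n);K=c["camera_matrix"]
    if n=="wrist":
        T=np.eye(4);T[:3,:3]=o["tool_rot"];T[:3,3]=o["tool_pos"];M=T@c["T_tool_cam"];return K,M[:3,:3],M[:3,3]
    return K,np.array(c["orientation"]),np.array(c["xyz"])
def rays(C,px):
    K,R,t=C;px=np.atleast_2d(px).astype(float)
    v=np.c_[(px[:,0]-K[0,2])/K[0,0],-(px[:,1]-K[1,2])/K[1,1],-np.ones(len(px))]
    return v@R.T,t
def onplane(C,px,z):
    v,t=rays(C,px);return t+v*((z-t[2])/v[:,2])[:,None]
def cloud(C,d):
    v,u=np.mgrid[:d.shape[0],:d.shape[1]]
    r,t=rays(C,np.c_[u.ravel(),v.ravel()]);return (t+r*d.reshape(-1,1)).reshape(d.shape+(3,))
def proj(C,P):
    K,R,t=C;q=(np.atleast_2d(P)-t)@R;return np.c_[K[0,0]*q[:,0]/-q[:,2]+K[0,2],K[1,1]*-q[:,1]/-q[:,2]+K[1,2]]
E
python3 - <<'E'
from h import *
z=np.load('v0.npz')
for n,i,dd,ks in(("scene","a","d",[(290,222),(194,212)]),("side","b","e",[(254,176),(313,229)])):
    C=cam(n);P=cloud(C,z[dd]);im=z[i].max(2)
    for k in ks:
        m=np.zeros(im.shape,bool);m[k[1]-16:k[1]+16,k[0]-16:k[0]+16]=1
        m&=(im<50)&(P[...,2]>.045)&(P[...,2]<.075)
        Q=P[m];xy=Q[:,:2]
        print(n,k,m.sum(),Q.mean(0).round(3),Q[:,2].max().round(3))
        c,(w,h),a=cv2.minAreaRect(xy.astype(np.float32));print('  rect',np.round(c,3),np.round((w,h),3),a)
        w_,V=np.linalg.eigh(np.cov(xy.T));print('  axis deg',np.degrees(np.arctan2(V[1,1],V[0,1])))
    # timber facing top: 
    hsv=cv2.cvtColor(z[i],cv2.COLOR_RGB2HSV)
    c=P; m=(P[...,2]>.092)&(P[...,2]<.112)&(P[...,0]>.35)&(P[...,0]<.85)&(abs(P[...,1])<.3)
    if m.sum()>10:print(n,'top',m.sum(),P[m].mean(0).round(3),cv2.minAreaRect(P[m][:,:2].astype(np.float32)))
E
```

```text
scene (290, 222) 81 [0.58  0.096 0.058] 0.065
  rect [0.573 0.094] [0.053 0.014] 25.981136322021484
  axis deg -153.39579402619594
scene (194, 212) 49 [ 0.601 -0.174  0.058] 0.065
  rect [ 0.588 -0.178] [0.054 0.014] 15.949808120727539
  axis deg -159.47156603333792
scene top 459 [ 0.539 -0.045  0.101] ((0.5354980230331421, -0.046529341489076614), (0.03848700970411301, 0.11985502392053604), 2.5926694869995117)
side (254, 176) 51 [0.557 0.085 0.058] 0.066
  rect [0.565 0.09 ] [0.055 0.012] 20.85245132446289
  axis deg -158.61141129135765
side (313, 229) 61 [ 0.573 -0.188  0.059] 0.068
  rect [ 0.581 -0.183] [0.055 0.015] 22.33554458618164
  axis deg -159.9837520810174
side top 418 [ 0.533 -0.049  0.102] ((0.5346469283103943, -0.04621974751353264), (0.03687669709324837, 0.12185898423194885), 2.898481607437134)
```

>>> arm_command(
  series=[
    {"travel": [-0.96,-0.66,0],"delta_rot": [0,0,0],"grip": -1},
    {"travel": [-0.96,-0.66,0],"delta_rot": [0,0,0],"grip": -1},
    {"travel": [-0.96,-0.66,0],"delta_rot": [0,0,0],"grip": -1},
    {"travel": [-0.96,-0.66,0],"delta_rot": [0,0,0],"grip": -1},
  ],
)

```text
time_s: 0.5
tool_pos: [0.3292, 0.4906, 0.2483]
tool_rot: [[-0.91, 0.414, -0.0], [0.414, 0.91, -0.001], [-0.0, -0.001, -1.0]]
wrist_force: [-0.7, 0.3, 0.3]
finger_gap: 1.002
finger_force: 0.0
```

>>> arm_command(
  series=[
    {"travel": [-0.96,-0.66,0],"delta_rot": [0,0,0],"grip": -1},
    {"travel": [-0.96,-0.66,0],"delta_rot": [0,0,0],"grip": -1},
    {"travel": [-0.96,-0.66,0],"delta_rot": [0,0,0],"grip": -1},
    {"travel": [-0.96,-0.66,0],"delta_rot": [0,0,0],"grip": -1},
  ],
)

```text
time_s: 0.9
tool_pos: [0.3892, 0.392, 0.2483]
tool_rot: [[-0.91, 0.414, -0.0], [0.414, 0.91, 0.0], [0.0, 0.0, -1.0]]
wrist_force: [0.1, 1.3, 0.6]
finger_gap: 1.001
finger_force: 0.0
```

>>> arm_command(
  series=[
    {"travel": [-0.96,-0.66,0],"delta_rot": [0,0,0],"grip": -1},
    {"travel": [-0.96,-0.66,0],"delta_rot": [0,0,0],"grip": -1},
    {"travel": [-0.96,-0.66,0],"delta_rot": [0,0,0],"grip": -1},
    {"travel": [-0.96,-0.66,0],"delta_rot": [0,0,0],"grip": -1},
  ],
)

```text
time_s: 1.3
tool_pos: [0.4495, 0.293, 0.2483]
tool_rot: [[-0.91, 0.414, 0.0], [0.414, 0.91, 0.0], [-0.0, 0.0, -1.0]]
wrist_force: [-0.4, -0.3, 0.7]
finger_gap: 0.999
finger_force: 0.0
```

>>> arm_command(
  series=[
    {"travel": [-0.96,-0.66,0],"delta_rot": [0,0,0],"grip": -1},
    {"travel": [-0.96,-0.66,0],"delta_rot": [0,0,0],"grip": -1},
    {"travel": [-0.96,-0.66,0],"delta_rot": [0,0,0],"grip": -1},
    {"travel": [-0.96,-0.66,0],"delta_rot": [0,0,0],"grip": -1},
  ],
)

```text
time_s: 1.7
tool_pos: [0.5098, 0.1936, 0.2482]
tool_rot: [[-0.91, 0.414, 0.0], [0.414, 0.91, 0.0], [-0.0, 0.0, -1.0]]
wrist_force: [-0.7, 0.6, -0.4]
finger_gap: 1.001
finger_force: 0.0
```

>>> arm_command(
  series=[
    {"travel": [-0.96,-0.66,0],"delta_rot": [0,0,-0.54],"grip": -1},
    {"travel": [-0.96,-0.66,0],"delta_rot": [0,0,-0.54],"grip": -1},
    {"travel": [-0.96,-0.66,0],"delta_rot": [0,0,-0.54],"grip": -1},
    {"travel": [-0.96,-0.66,0],"delta_rot": [0,0,-0.54],"grip": -1},
    {"travel": [-0.96,-0.66,0.2],"delta_rot": [0,0,-0.54],"grip": -1},
    {"travel": [-0.96,-0.66,0.4],"delta_rot": [0,0,-0.54],"grip": -1},
    {"travel": [-0.96,-0.66,0.4],"delta_rot": [0,0,-0.54],"grip": -1},
    {"travel": [-0.96,-0.66,0.4],"delta_rot": [0,0,-0.54],"grip": -1},
  ],
)

```text
time_s: 2.5
tool_pos: [0.5689, 0.0955, 0.2084]
tool_rot: [[-0.913, -0.408, -0.001], [-0.408, 0.913, 0.0], [0.001, 0.001, -1.0]]
wrist_force: [0.3, 0.6, 1.0]
finger_gap: 1.0
finger_force: 0.0
```

```bash
cat >> h.py <<'E'
def look(name):
    o=manip.get_obs();a,d=manip.grab_frame("wrist");C=cam("wrist",o)
    cv2.imwrite(f'pics/{name}.png',a[:,:,::-1]);np.savez(name,a=a,d=d,p=o["tool_pos"],R=o["tool_rot"])
    return o,a,d,C
def knob(a,d,C,c,r=.05):
    P=cloud(C,d);m=(a.max(2)<60)&(abs(P[...,2]-.063)<.006)&(np.hypot(P[...,0]-c[0],P[...,1]-c[1])<r)
    q=P[m][:,:2].astype(np.float32);(x,y),s,an=cv2.minAreaRect(q)
    w,V=np.linalg.eigh(np.cov(q.T));print('knob',m.sum(),'ctr',np.round((x,y),4),'size',np.round(s,3),'z',P[m][:,2].mean().round(4),'bar deg',round(float(np.degrees(np.arctan(V[1,1]/V[0,1]))),1))
E
python3 - <<'E'
from h import *
o,a,d,C=look('w1');knob(a,d,C,(.57,.093))
E
```

```text
knob 1009 ctr [0.5668 0.0955] size [0.059 0.014] z 0.0627 bar deg 23.5
```

View pics/w1.png

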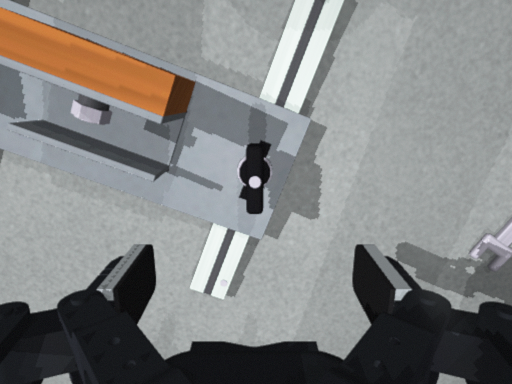

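The wrist view shows the left knob at (255,180), lined up with the fingers, and the bolt head in the gap at (90,108). I'll descend on the left knob.

>>> arm_command(
  series=[
    {"travel": [0.02,0,0.5],"delta_rot": [0,0,0],"grip": -0.6},
    {"travel": [0.02,0,0.9],"delta_rot": [0,0,0],"grip": -0.6},
    {"travel": [0.02,0,0.9],"delta_rot": [0,0,0],"grip": -0.6},
  ],
  grip_force=60,
)

```text
time_s: 2.85
tool_pos: [0.565, 0.0932, 0.1153]
tool_rot: [[-0.913, -0.409, -0.006], [-0.409, 0.913, -0.001], [0.006, 0.002, -1.0]]
wrist_force: [-0.2, 1.0, 0.4]
finger_gap: 0.8
finger_force: 0.0
```

>>> arm_command(
  series=[
    {"travel": [0,0,0.25],"delta_rot": [0,0,0],"grip": -0.6},
    {"travel": [0,0,0.5],"delta_rot": [0,0,0],"grip": -0.6},
    {"travel": [0,0,0.68],"delta_rot": [0,0,0],"grip": -0.6},
    {"travel": [0,0,0.68],"delta_rot": [0,0,0],"grip": -0.6},
    {"travel": [0,0,0.68],"delta_rot": [0,0,0],"grip": 1},
    {"travel": [0,0,0.68],"delta_rot": [0,0,0],"grip": 1},
    {"travel": [0,0,0.68],"delta_rot": [0,0,0],"grip": 1},
    {"travel": [0,0,0.68],"delta_rot": [0,0,0],"grip": 1},
    {"travel": [0,0,0.68],"delta_rot": [0,0,0],"grip": 1},
    {"travel": [0,0,0.68],"delta_rot": [0,0,0],"grip": 1},
  ],
)

```text
time_s: 3.85
tool_pos: [0.5673, 0.0948, 0.0519]
tool_rot: [[-0.912, -0.41, 0.001], [-0.41, 0.912, 0.002], [-0.001, 0.001, -1.0]]
wrist_force: [-8.4, 22.8, 22.6]
finger_gap: 0.161
finger_force: 58.7
```

>>> arm_command(
  series=[
    {"travel": [0,0,0],"delta_rot": [0,0,0.08],"grip": 1},
    {"travel": [0,0,0],"delta_rot": [0,0,0.16],"grip": 1},
    {"travel": [0,0,0],"delta_rot": [0,0,0.24],"grip": 1},
    {"travel": [0,0,0],"delta_rot": [0,0,0.32],"grip": 1},
    {"travel": [0,0,0],"delta_rot": [0,0,0.4],"grip": 1},
    {"travel": [0,0,0],"delta_rot": [0,0,0.48],"grip": 1},
    {"travel": [0,0,0],"delta_rot": [0,0,0.55],"grip": 1},
    {"travel": [0,0,0],"delta_rot": [0,0,0.6],"grip": 1},
    {"travel": [0,0,0],"delta_rot": [0,0,0.64],"grip": 1},
    {"travel": [0,0,0],"delta_rot": [0,0,0.66],"grip": 1},
    {"travel": [0,0,0],"delta_rot": [0,0,0.67],"grip": 1},
    {"travel": [0,0,0],"delta_rot": [0,0,0.67],"grip": 1},
  ],
)

```text
time_s: 5.05
tool_pos: [0.5671, 0.0951, 0.0519]
tool_rot: [[-0.808, 0.589, 0.0], [0.589, 0.808, 0.002], [0.001, 0.002, -1.0]]
wrist_force: [-9.4, 26.6, 22.5]
finger_gap: 0.164
finger_force: 58.9
```

Run:
```python
from h import *
o=manip.get_obs();R=o["tool_rot"];print(o["wrist_force"],o["ft_torque"],np.degrees(np.arctan2(R[1][1],R[0][1]))-90)
```

```text
[-9.43998288 26.61367407 22.45624834] [4.16682462 1.79919329 0.00552412] -36.1080222565761
```

>>> arm_command(
  series=[
    {"travel": [0,0,0],"delta_rot": [0,0,0.02],"grip": 1},
    {"travel": [0,0,0],"delta_rot": [0,0,0.04],"grip": 1},
    {"travel": [0,0,0],"delta_rot": [0,0,0.04],"grip": 1},
  ],
)

```text
time_s: 5.35
tool_pos: [0.5671, 0.0951, 0.0519]
tool_rot: [[-0.77, 0.638, 0.0], [0.638, 0.77, 0.002], [0.001, 0.001, -1.0]]
wrist_force: [-9.7, 27.0, 22.7]
finger_gap: 0.164
finger_force: 72.9
```

Run:
```python
from h import *
o=manip.get_obs();R=o["tool_rot"];print(o["wrist_force"],o["ft_torque"],o['finger_gap'],np.degrees(np.arctan2(R[1][1],R[0][1]))-90)
```

```text
[-9.74065412 26.97403584 22.65423625] [4.29562171 1.84264681 1.79007316] 0.1639198569037485 -39.6180385488259
```

>>> arm_command(
  series=[
    {"travel": [0,0,0],"delta_rot": [0,0,0],"grip": -0.6},
    {"travel": [0,0,0],"delta_rot": [0,0,0],"grip": -0.6},
    {"travel": [0,0,0],"delta_rot": [0,0,0],"grip": -0.6},
    {"travel": [0,0,0],"delta_rot": [0,0,0],"grip": -0.6},
    {"travel": [0,0,-0.5],"delta_rot": [0,0,0],"grip": -0.6},
    {"travel": [0,0,-1],"delta_rot": [0,0,0],"grip": -0.6},
    {"travel": [0,0,-1],"delta_rot": [0,0,0],"grip": -0.6},
  ],
)

```text
time_s: 6.05
tool_pos: [0.5706, 0.0931, 0.156]
tool_rot: [[-0.77, 0.638, 0.008], [0.638, 0.77, 0.001], [-0.006, 0.006, -1.0]]
wrist_force: [-0.1, -0.9, 0.0]
finger_gap: 0.799
finger_force: 0.0
```

>>> arm_command(
  series=[
    {"travel": [0,0,-0.5],"delta_rot": [0,0,0],"grip": -1},
    {"travel": [0,0,-0.5],"delta_rot": [0,0,0],"grip": -1},
    {"travel": [0,0,-0.5],"delta_rot": [0,0,0],"grip": -1},
  ],
)

```text
time_s: 6.35
tool_pos: [0.568, 0.0928, 0.2012]
tool_rot: [[-0.77, 0.638, 0.002], [0.638, 0.77, 0.0], [-0.002, 0.002, -1.0]]
wrist_force: [0.0, -0.2, -0.6]
finger_gap: 1.0
finger_force: 0.0
```

Run:
```python
from h import *
o,a,d,C=look('w2');knob(a,d,C,(.567,.0955));print(o["tool_pos"],o["wrist_force"])
```

```text
knob 1052 ctr [0.5666 0.0963] size [0.015 0.058] z 0.0627 bar deg -36.4
[0.56796871 0.0927998  0.20116061] [ 0.04940975 -0.23396268 -0.59206896]
```

>>> arm_command(
  series=[
    {"travel": [-0.62,-0.67,0],"delta_rot": [0,0,0],"grip": -1},
    {"travel": [-0.62,-0.67,0],"delta_rot": [0,0,0],"grip": -1},
    {"travel": [-0.62,-0.67,0],"delta_rot": [0,0,0],"grip": -1},
  ],
)

```text
time_s: 6.7
tool_pos: [0.5718, -0.0022, 0.1988]
tool_rot: [[-0.768, 0.64, -0.002], [0.64, 0.768, -0.001], [0.001, -0.002, -1.0]]
wrist_force: [-0.8, 1.7, -0.4]
finger_gap: 0.998
finger_force: 0.0
```

>>> arm_command(
  series=[
    {"travel": [-0.62,-0.67,0],"delta_rot": [0,0,0],"grip": -1},
    {"travel": [-0.62,-0.67,0],"delta_rot": [0,0,0],"grip": -1},
    {"travel": [-0.62,-0.67,0],"delta_rot": [0,0,0],"grip": -1},
  ],
)

```text
time_s: 7.0
tool_pos: [0.577, -0.0932, 0.1989]
tool_rot: [[-0.768, 0.64, -0.002], [0.64, 0.768, -0.001], [0.001, -0.001, -1.0]]
wrist_force: [0.6, 0.1, -0.1]
finger_gap: 1.001
finger_force: 0.0
```

>>> arm_command(
  series=[
    {"travel": [-0.62,-0.67,0],"delta_rot": [0,0,-0.65],"grip": -1},
    {"travel": [-0.62,-0.67,0],"delta_rot": [0,0,-0.65],"grip": -1},
    {"travel": [-0.62,-0.67,0],"delta_rot": [0,0,-0.65],"grip": -1},
    {"travel": [-0.62,-0.67,0],"delta_rot": [0,0,-0.65],"grip": -1},
    {"travel": [-0.62,-0.67,0],"delta_rot": [0,0,-0.65],"grip": -1},
    {"travel": [-0.62,-0.67,0],"delta_rot": [0,0,-0.65],"grip": -1},
    {"travel": [-0.62,-0.67,0],"delta_rot": [0,0,-0.65],"grip": -1},
    {"travel": [-0.62,-0.67,0],"delta_rot": [0,0,-0.65],"grip": -1},
    {"travel": [-0.62,-0.67,0],"delta_rot": [0,0,-0.65],"grip": -1},
  ],
)

```text
time_s: 7.9
tool_pos: [0.582, -0.18, 0.1994]
tool_rot: [[-0.948, -0.319, -0.001], [-0.319, 0.948, 0.001], [0.001, 0.001, -1.0]]
wrist_force: [-0.0, -0.8, -0.0]
finger_gap: 1.002
finger_force: 0.0
```

Run:
```python
from h import *
o,a,d,C=look('w3');knob(a,d,C,(.584,-.18));print(o["tool_pos"],o["tool_rot"],o["joints"])
```

```text
knob 1080 ctr [ 0.583  -0.1803] size [0.059 0.015] z 0.0627 bar deg 22.2
[ 0.58200418 -0.18001777  0.19938922] [[-9.47693101e-01 -3.19179927e-01 -1.40012552e-03]
 [-3.19180937e-01  9.47693627e-01  5.63904915e-04]
 [ 1.14690291e-03  9.81302175e-04 -9.99998861e-01]] [-3.49759302e-01  4.75981335e-01  1.74158432e+00  6.25576984e-05
  9.25535593e-01 -2.24545804e+00]
```

>>> arm_command(
  series=[
    {"travel": [-0.01,0,0.5],"delta_rot": [0,0,-0.04],"grip": -0.6},
    {"travel": [-0.01,0,0.9],"delta_rot": [0,0,-0.04],"grip": -0.6},
    {"travel": [-0.01,0,0.9],"delta_rot": [0,0,-0.04],"grip": -0.6},
  ],
)

```text
time_s: 8.25
tool_pos: [0.5801, -0.1789, 0.1057]
tool_rot: [[-0.925, -0.379, -0.008], [-0.379, 0.925, 0.003], [0.006, 0.006, -1.0]]
wrist_force: [-0.8, 0.4, 0.8]
finger_gap: 0.805
finger_force: 0.0
```

>>> arm_command(
  series=[
    {"travel": [0,0,0.25],"delta_rot": [0,0,0],"grip": -0.6},
    {"travel": [0,0,0.45],"delta_rot": [0,0,0],"grip": -0.6},
    {"travel": [0,0,0.57],"delta_rot": [0,0,0],"grip": -0.6},
    {"travel": [0,0,0.57],"delta_rot": [0,0,0],"grip": -0.6},
    {"travel": [0,0,0.57],"delta_rot": [0,0,0],"grip": 1},
    {"travel": [0,0,0.57],"delta_rot": [0,0,0],"grip": 1},
    {"travel": [0,0,0.57],"delta_rot": [0,0,0],"grip": 1},
    {"travel": [0,0,0.57],"delta_rot": [0,0,0],"grip": 1},
    {"travel": [0,0,0.57],"delta_rot": [0,0,0],"grip": 1},
    {"travel": [0,0,0.57],"delta_rot": [0,0,0],"grip": 1},
  ],
)

```text
time_s: 9.25
tool_pos: [0.5837, -0.1801, 0.0543]
tool_rot: [[-0.924, -0.382, 0.001], [-0.382, 0.924, -0.0], [-0.001, -0.0, -1.0]]
wrist_force: [-1.6, 2.9, 10.7]
finger_gap: 0.159
finger_force: 58.5
```

>>> arm_command(
  series=[
    {"travel": [0,0,0],"delta_rot": [0,0,0.08],"grip": 1},
    {"travel": [0,0,0],"delta_rot": [0,0,0.16],"grip": 1},
    {"travel": [0,0,0],"delta_rot": [0,0,0.24],"grip": 1},
    {"travel": [0,0,0],"delta_rot": [0,0,0.32],"grip": 1},
    {"travel": [0,0,0],"delta_rot": [0,0,0.4],"grip": 1},
    {"travel": [0,0,0],"delta_rot": [0,0,0.48],"grip": 1},
    {"travel": [0,0,0],"delta_rot": [0,0,0.55],"grip": 1},
    {"travel": [0,0,0],"delta_rot": [0,0,0.6],"grip": 1},
    {"travel": [0,0,0],"delta_rot": [0,0,0.64],"grip": 1},
    {"travel": [0,0,0],"delta_rot": [0,0,0.67],"grip": 1},
    {"travel": [0,0,0],"delta_rot": [0,0,0.69],"grip": 1},
    {"travel": [0,0,0],"delta_rot": [0,0,0.69],"grip": 1},
  ],
)

```text
time_s: 10.45
tool_pos: [0.5837, -0.18, 0.0543]
tool_rot: [[-0.771, 0.637, 0.001], [0.637, 0.771, -0.001], [-0.001, 0.0, -1.0]]
wrist_force: [-1.5, 4.3, 12.4]
finger_gap: 0.166
finger_force: 71.3
```

Run:
```python
from h import *
o=manip.get_obs();R=o["tool_rot"];print(o["wrist_force"],o["ft_torque"],o['finger_gap'],np.degrees(np.arctan2(R[1][1],R[0][1]))-90)
```

```text
[-1.48363926  4.34897641 12.35820623] [0.77913579 0.27455056 1.83497642] 0.1661475652709909 -39.59573078260631
```

>>> arm_command(
  series=[
    {"travel": [0,0,0],"delta_rot": [0,0,0],"grip": -0.6},
    {"travel": [0,0,0],"delta_rot": [0,0,0],"grip": -0.6},
    {"travel": [0,0,0],"delta_rot": [0,0,0],"grip": -0.6},
    {"travel": [0,0,0],"delta_rot": [0,0,0],"grip": -0.6},
    {"travel": [0,0,-0.5],"delta_rot": [0,0,0],"grip": -0.6},
    {"travel": [0,0,-1],"delta_rot": [0,0,0],"grip": -0.6},
    {"travel": [0,0,-1],"delta_rot": [0,0,0],"grip": -0.6},
  ],
)

```text
time_s: 11.15
tool_pos: [0.5865, -0.1814, 0.1594]
tool_rot: [[-0.77, 0.638, 0.008], [0.638, 0.77, -0.003], [-0.008, 0.003, -1.0]]
wrist_force: [-0.6, 0.3, 0.5]
finger_gap: 0.797
finger_force: 0.0
```

>>> arm_command(
  series=[
    {"travel": [0.2,0.72,0],"delta_rot": [0,0,0],"grip": -0.6},
    {"travel": [0.2,0.72,0],"delta_rot": [0,0,0],"grip": -0.6},
    {"travel": [0.2,0.72,0],"delta_rot": [0,0,0],"grip": -0.6},
  ],
)

```text
time_s: 11.45
tool_pos: [0.6149, -0.1094, 0.1534]
tool_rot: [[-0.771, 0.636, 0.001], [0.636, 0.771, 0.0], [-0.0, 0.001, -1.0]]
wrist_force: [-0.6, 0.2, 0.5]
finger_gap: 0.799
finger_force: 0.0
```

>>> arm_command(
  series=[
    {"travel": [0.2,0.72,0],"delta_rot": [0,0,-0.48],"grip": -0.6},
    {"travel": [0.2,0.72,0],"delta_rot": [0,0,-0.48],"grip": -0.6},
    {"travel": [0.2,0.72,0],"delta_rot": [0,0,-0.48],"grip": -0.6},
    {"travel": [0.2,0.72,0],"delta_rot": [0,0,-0.48],"grip": -0.6},
    {"travel": [0.2,0.72,0],"delta_rot": [0,0,-0.48],"grip": -0.6},
    {"travel": [0.2,0.72,0],"delta_rot": [0,0,-0.48],"grip": -0.6},
    {"travel": [0.2,0.72,0],"delta_rot": [0,0,-0.48],"grip": -0.6},
    {"travel": [0.2,0.72,0],"delta_rot": [0,0,-0.48],"grip": -0.6},
  ],
)

```text
time_s: 12.25
tool_pos: [0.6443, -0.0441, 0.1533]
tool_rot: [[-0.998, -0.058, -0.0], [-0.058, 0.998, -0.0], [0.0, -0.0, -1.0]]
wrist_force: [0.3, 0.2, -0.0]
finger_gap: 0.798
finger_force: 0.0
```

Run:
```python
from h import *
o,a,d,C=look('w4');print(o["tool_pos"],np.round(o["tool_rot"],3).tolist())
knob(a,d,C,(.583,-.1803));P=cloud(C,d)
u,v=proj(C,[.566,-.0427,.078])[0];print('bolt px',u,v)
u,v=int(u),int(v);cv2.imwrite('pics/w4c.png',cv2.resize(np.ascontiguousarray(a[max(0,v-50):v+50,u-65:u+65,::-1]),None,fx=6,fy=6,interpolation=2))
```

```text
[ 0.6442888  -0.04408915  0.15325181] [[-0.998, -0.058, -0.0], [-0.058, 0.998, -0.0], [0.0, -0.0, -1.0]]
knob 2103 ctr [ 0.5838 -0.1785] size [0.014 0.059] z 0.0623 bar deg -36.3
bolt px 263.7363571937379 80.6296721331724
```

View pics/w4c.png

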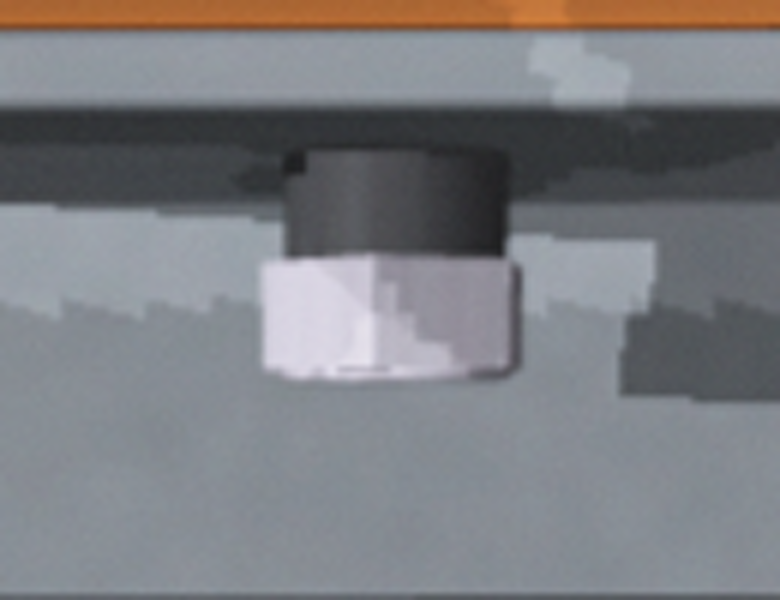

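The crop shows the hex head with its sleeve centred at crop x≈395. The top corner edge is at x≈375, so it leans about 2 mm to −y. I'll quantify that from depth.

Run:
```python
from h import *
z=np.load('w4.npz');o={"tool_pos":z['p'],"tool_rot":z['R']};C=cam("wrist",o);P=cloud(C,z['d'])
x0=int(263.7)-65;y0=30
f=lambda x,y:proj
def reg(xa,xb,ya,yb):return P[y0+ya//6:y0+yb//6+1,x0+xa//6:x0+xb//6+1].reshape(-1,3)
yaw=np.radians(3.4);S=np.array([[np.cos(yaw),np.sin(yaw)],[-np.sin(yaw),np.cos(yaw)]])
for n,r in(('L',(276,360,275,355)),('R',(390,500,275,355))):
    q=reg(*r);c=q.mean(0);yy=(q[:,:2]-c[:2])@S[1];k=np.polyfit(yy,q[:,2]-c[2],1);print(n,len(q),c.round(4),'slope deg',np.degrees(np.arctan(k[0])),'rms',np.std(q[:,2]-c[2]-k[0]*yy-k[1]))
g=lambda x,y,h:onplane(C,[[x0+x/6,y0+y/6]],h)[0].round(4)
print('corner line',g(375,262,.084),g(375,370,.084)); print('sleeve L,R',g(285,210,.07),g(505,210,.07))
print('left vertical flat edge top',g(262,262,.076),g(262,370,.076)); print('rear face wall top',g(395,104,.102))
print('wall top rear edge depthpts',reg(100,110,80,100)[:,:].max(0), 'rear wall edge',g(395,598,.07))
```

```text
L 225 [ 0.5674 -0.05    0.0818] slope deg 52.01666058453296 rms 0.01857140433885816
R 285 [ 0.5667 -0.0381  0.083 ] slope deg -59.59627466489305 rms 0.015611471593210453
corner line [ 0.5628 -0.0449  0.084 ] [ 0.5723 -0.0443  0.084 ]
sleeve L,R [ 0.5575 -0.0538  0.07  ] [ 0.5562 -0.0322  0.07  ]
left vertical flat edge top [ 0.5628 -0.0556  0.076 ] [ 0.5728 -0.0551  0.076 ]
rear face wall top [ 0.5517 -0.0443  0.102 ]
wall top rear edge depthpts [ 0.55261611 -0.06782494  0.10321088] rear wall edge [ 0.5945 -0.0405  0.07  ]
```

Lean is about +0.16 rad (9°) and the head centre is near (0.5665, −0.0425). I'll tilt the tool to match the flats and hover above it.

>>> arm_command(
  series=[
    {"travel": [0.36,0.03,0],"delta_rot": [-0.05,0,0],"grip": -0.4},
    {"travel": [0.73,0.06,0],"delta_rot": [-0.1,0,0],"grip": -0.4},
    {"travel": [0.73,0.06,0],"delta_rot": [-0.1,0,0],"grip": -0.4},
    {"travel": [0.73,0.06,0],"delta_rot": [-0.1,0,0],"grip": -0.4},
    {"travel": [0.73,0.06,0],"delta_rot": [-0.1,0,0],"grip": -0.4},
  ],
  grip_force=25,
)

```text
time_s: 12.8
tool_pos: [0.5721, -0.0426, 0.1536]
tool_rot: [[-0.998, -0.06, -0.009], [-0.061, 0.986, 0.155], [-0.001, 0.155, -0.988]]
wrist_force: [-0.2, 0.0, -0.4]
finger_gap: 0.695
finger_force: 0.0
```

Run:
```python
from h import *
o,a,d,C=look('w5');R=np.array(o["tool_rot"]);print(o["tool_pos"],R.round(3).tolist())
print('fractions',(R.T@(np.array([.5715,-.042,.070])-o["tool_pos"]))*10, 'bolt px',proj(C,[[.5715,-.0447,.0837],[.5665,-.0425,.07]]))
```

```text
[ 0.57214444 -0.04257484  0.1535726 ] [[-0.998, -0.06, -0.009], [-0.061, 0.986, 0.155], [-0.001, 0.155, -0.988]]
fractions [ 0.00691651 -0.12389579  0.82650744] bolt px [[232.406343   211.54813563]
 [234.10175526 197.58362141]]
```

View pics/w5.png

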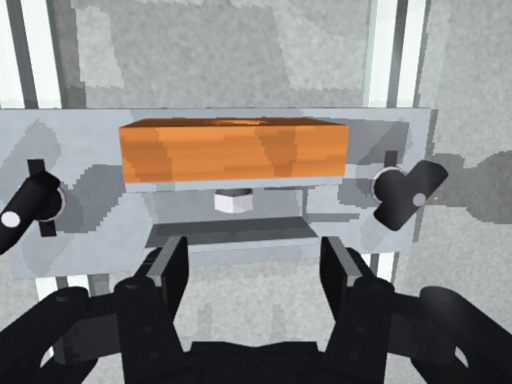

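The head is at (234,203), where predicted, and both knobs are visibly turned. I'll descend into the gap.

>>> arm_command(
  series=[
    {"travel": [0.01,-0.04,0.25],"delta_rot": [0,0,0],"grip": -0.4},
    {"travel": [0.01,-0.06,0.4],"delta_rot": [0,0,0],"grip": -0.4},
    {"travel": [0.01,-0.08,0.55],"delta_rot": [0,0,0],"grip": -0.4},
    {"travel": [0.01,-0.1,0.68],"delta_rot": [0,0,0],"grip": -0.4},
    {"travel": [0.01,-0.12,0.78],"delta_rot": [0,0,0],"grip": -0.4},
    {"travel": [0.01,-0.12,0.83],"delta_rot": [0,0,0],"grip": -0.4},
    {"travel": [0.01,-0.12,0.83],"delta_rot": [0,0,0],"grip": -0.4},
    {"travel": [0.01,-0.12,0.83],"delta_rot": [0,0,0],"grip": -0.4},
  ],
)

```text
time_s: 13.65
tool_pos: [0.5704, -0.0413, 0.0698]
tool_rot: [[-0.998, -0.061, -0.009], [-0.062, 0.986, 0.156], [-0.0, 0.156, -0.988]]
wrist_force: [0.9, -0.3, 0.8]
finger_gap: 0.702
finger_force: 0.0
```

>>> arm_command(
  series=[
    {"travel": [0,-0.01,0],"delta_rot": [0,0,0],"grip": 0.3},
    {"travel": [0,-0.01,0],"delta_rot": [0,0,0],"grip": 0.3},
    {"travel": [0,-0.01,0],"delta_rot": [0,0,0],"grip": 0.3},
    {"travel": [0,-0.01,0],"delta_rot": [0,0,0],"grip": 0.3},
    {"travel": [0,-0.01,0],"delta_rot": [0,0,0],"grip": 0.4},
    {"travel": [0,-0.01,0],"delta_rot": [0,0,0],"grip": 0.45},
    {"travel": [0,-0.01,0],"delta_rot": [0,0,0],"grip": 0.5},
    {"travel": [0,-0.01,0],"delta_rot": [0,0,0],"grip": 0.6},
    {"travel": [0,-0.01,0],"delta_rot": [0,0,0],"grip": 1},
    {"travel": [0,-0.01,0],"delta_rot": [0,0,0],"grip": 1},
    {"travel": [0,-0.01,0],"delta_rot": [0,0,0],"grip": 1},
  ],
)

```text
time_s: 14.75
tool_pos: [0.5702, -0.0424, 0.0694]
tool_rot: [[-0.998, -0.061, -0.01], [-0.062, 0.986, 0.156], [-0.0, 0.156, -0.988]]
wrist_force: [-1.7, -4.4, 5.0]
finger_gap: 0.274
finger_force: 24.4
```

>>> arm_command(
  series=[
    {"travel": [0,0,0],"delta_rot": [0,0,0],"grip": 1},
    {"travel": [0,0,0],"delta_rot": [0,0,0],"grip": 1},
    {"travel": [0,0,0],"delta_rot": [0,0,0],"grip": 1},
    {"travel": [0,0,0],"delta_rot": [0,0,0],"grip": 1},
    {"travel": [0,0,0],"delta_rot": [0,0,0],"grip": 1},
    {"travel": [0,0,0],"delta_rot": [0,0,0],"grip": 1},
    {"travel": [0,0,0],"delta_rot": [0,0,0],"grip": 1},
    {"travel": [0,0,0],"delta_rot": [0,0,0],"grip": 1},
  ],
  grip_force=45,
)

```text
time_s: 15.55
tool_pos: [0.5702, -0.0424, 0.0695]
tool_rot: [[-0.998, -0.061, -0.009], [-0.062, 0.986, 0.156], [-0.0, 0.156, -0.988]]
wrist_force: [-1.4, -4.3, 5.8]
finger_gap: 0.266
finger_force: 43.7
```

Run:
```python
from h import *
o,a,d,C=look('w6');print(o["tool_pos"],o["wrist_force"],o["ft_torque"],o["finger_gap"],o["finger_force"])
knob(a,d,C,(.567,.096));knob(a,d,C,(.583,-.18))
```

```text
[ 0.57021545 -0.04243512  0.06947657] [-1.41470958 -4.31482536  5.79869108] [-0.58410767  0.37830435  0.08950921] 0.2659447326212804 43.65652225445956
knob 1593 ctr [0.5761 0.0873] size [0.015 0.036] z 0.0616 bar deg -28.5
knob 0 ctr [0. 0.] size [0. 0.] z nan bar deg nan
  avg = a.mean(axis, **keepdims_kw)
  ret = um.true_divide(
h.py:26: RuntimeWarning: Degrees of freedom <= 0 for slice
  w,V=np.linalg.eigh(np.cov(q.T));print('knob',m.sum(),'ctr',np.round((x,y),4),'size',np.round(s,3),'z',P[m][:,2].mean().round(4),'bar deg',round(float(np.degrees(np.arctan(V[1,1]/V[0,1]))),1))
  c *= np.true_divide(1, fact)
  c *= np.true_divide(1, fact)
h.py:26: RuntimeWarning: Mean of empty slice.
  w,V=np.linalg.eigh(np.cov(q.T));print('knob',m.sum(),'ctr',np.round((x,y),4),'size',np.round(s,3),'z',P[m][:,2].mean().round(4),'bar deg',round(float(np.degrees(np.arctan(V[1,1]/V[0,1]))),1))
  ret = ret.dtype.type(ret / rcount)
```

View pics/w6.png

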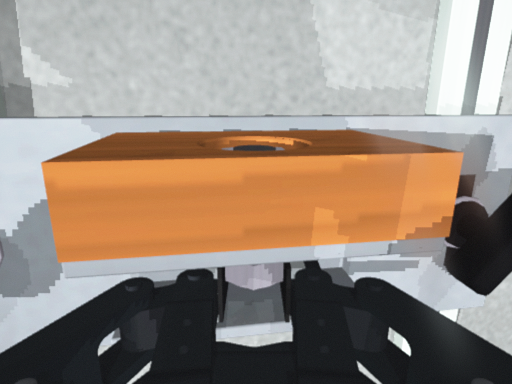

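The picture shows the head held between the pads at about (255,275), with the fingers clear of both walls and the grip steady at 44 N. Handing in.

```bash
python3 -c "
from cell import manip
print(manip.job_done())"
```

```text
the job is handed in; nothing more can be done
None
```

I turned both T-knobs clockwise to their end stops, gripped the hidden bolt head at about 44 N with the fingers tilted to match its flats, and handed the job in still holding it; the bystanders were not touched as far as I could tell, and no verdict was returned.

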